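# Clear the soap plank, run it out to the pointer and hold it

## Robot

A 6-joint arm with a two-finger parallel gripper is mounted at the origin on the work surface. World frame = base frame: x ahead of the robot, y to its left, z up, the work surface at z = 0. Lengths are in mm, angles in degrees, forces in N, time in s.
With the tool pointing down it reaches from about 350 to 925 mm from the base axis. Payload 6.4 kg.
Tool frame: the origin (TCP) lies at the very end of the fingers, on their centre line; the grasp point (between the pads) lies 19 mm behind it; y points along the fingers, x is the direction in which the jaws open and shut, and the axes are right-handed (so a half turn about y gives the same grasp; the last joint's range is limited). The gripper opens to 85 mm and grips with 20 to 120 N. Pads are 22 mm wide; open, the fingers measure 114 mm over their backs; the gripper's body (76 mm by 85 mm) begins 54 mm behind the grasp point. The pads swing forward as they close: fully open they stand 13 mm farther back than shut.
Start: joints at [-80.334, 14.043, 89.255, -0, 76.702, -9.975], TCP at [218.487, -612.191, 231.29] pointing down, gripper open.
Joint ranges: [-179.41, 179.41], [-58.25, 129.5], [7.25, 145.43], [-54.29, 234.29], [11.92, 165.04], [-157.13, 157.13]. Speed limits (degrees/s): [147.25, 147.25, 180, 180, 180, 180].

## Interface

Orientations are given as a 3x3 rotation matrix whose columns are the frame's x, y, z axes.
In Python, from cell import observe, get_image, camera_model, hand_in gives the robot as it stands.
- The arm moves only by the tool drive_tool, never from a script. Its argument "plan" is a list of rows, each an object of numbers: "x", "y", "z": the shift along the tool's x, y, z as a fraction of full scale; "ax", "ay", "az": the turn, a rotation vector about the tool's x, y, z as a fraction of full scale. A call has 1 to 20 rows; each row is the pose to reach, as a shift and turn from the pose commanded when the call began, along the tool's axes at that moment, turning the shorter way round; what a row does not reach only later rows make up. Full scale, the value 1, is 0.8 m for a shift and 180 degrees for a turn. A row lasts 1/10 s, in which the tool goes at most 50 mm and 8.59 degrees, less where a joint would pass 70% of its speed; a pose out of reach is approached as far as the arm can. A call with a number of a shift or a turn outside -1 to 1 is refused whole. A call with a gripper value outside its range is refused whole. "grip" is the gripper's target within -1 to 1 (shut at 1, half-way at 0, fully open at -1), set as the call begins (left out, the last holds). The fingers move at their own pace and stop on an object; "force" is the grip in N (left out, the last holds). Time passes only in rows, so rows that repeat a pose let the fingers close. It gives the time, the measured TCP pose, the force and the opening at its end, in the units of the state.
- observe(): the state, without advancing time (a new reading comes with each control period).
- get_image(name): name is "scene" or "top" or "wrist"; returns the picture (384x512x3 uint8, red, green, blue); there is no depth.
- camera_model(name): a dict with "mtx" (3x3 intrinsics, pixels), "rvec" (rotation vector, rad) and "tvec" (3), from world to camera coordinates, as OpenCV has them; the wrist camera has in their place "tool_from_camera" (4x4, takes a point from camera to tool coordinates, whose origin is the TCP and whose axes are the tool frame's). Camera axes: x right, y down, z forward; pixel columns grow to the right and rows downward; lengths in mm; the calibration is good to about 2 mm. A picture is of the moment at which its call begins: read the wrist's pose just before it. camera_model takes no time and is no camera call.
- hand_in(): hands the job in, once; it reports no verdict.
The state is a dict: "time_s": time; "qpos": joint angles; "qd": joint speeds; "joint_efforts": joint torques, N m; "tool_pos": TCP position; "tool_rot": TCP orientation; "wrist_force": force on the tool from outside, world axes, zero at the start; "wrist_torque": the same for the moment, N m; "gripper_width": finger opening in mm.
Only numpy, scipy, OpenCV 4.12 (cv2) and the standard library are available. Lean on these libraries where they do the work, as an engineer would, in place of code of your own. Each camera call takes 0.05 s, during which the arm holds its last target.

## Task

Pick up the blue scraper and, without touching the soap with the fingers or moving the plank out yet, wipe the three soap offcuts off the plank into the white catch tray beside it; then put the scraper down, low and clear of the plank. Then take the plank by its handle and slide it outward, flat along its riser, until its front end is level with the red pointer; it would tip there by itself, so finish while still holding the handle, with the plank level and still. Leave everything else on the bench alone.

Things in the scene. Friction and masses are not known exactly. Their poses are not given: they have to be found in the camera images.
- riser: Steel block fixed to the bench, 158 (its x) x 280 (its y) x 70 mm tall; origin at the centre of its underside. On its top the plank lies between two low fences along its y, 6 mm wide and 8 mm high, 146 mm apart (3 mm play each side). Outward is its +y; its outer edge is at y = +140 mm. The white catch tray stands against its +x side.
- plank: Wooden plank, 140 (its x) x 300 (its y) x 15 mm thick, about 0.44 kg with its handle; origin at the centre of its underside, axes parallel to the riser's. It lies loose on the riser (underside 70 mm above the bench), its front end (+y) sticking out 10 to 50 mm past the riser's outer edge; it slides along y. Its front end must finish 185 to 215 mm past the edge; beyond about 158 mm it tips when let go.
- plank_front (a point): Middle of the top edge of the plank's front (leading, +y) end, which has a thin white stripe.
- plank_handle (a point): Centre of the plank's handle, an upright pale wooden bar across the tail of the plank: 80 mm along x, 16 mm thick along y, 38 mm high above the plank's top; this point is 19 mm above the plank's top and 35 mm from the tail end. Free on both y sides once the offcuts are gone.
- scraper: Blue scraper block with a black rubber lower lip, 22 (its x) x 140 (its y) x 60 mm tall, about 0.17 kg, standing on its lip on the bench; origin at the centre of its underside.
- tray_in (a point): Centre of the inner floor of the white catch tray fixed against the riser's +x side; inside 110 (x) x 270 (y) mm, walls 5 mm, rim 50 mm above the bench; axes as the riser's. Its near wall touches the riser, so that what is pushed off the plank's +x side falls in.
- gauge_mark (a point): Plank-side tip of the red pointer, a thin upright red bar 50 mm long (along x, away from the plank) and 20 mm high on top of a small fixed post, 95 mm tall in all; this point is 85 mm above the bench, 15 mm beyond the plank's +x side; axes as the riser's. The plank's front end passes it and is to stop level with it along y. The pointer is 5 mm wide along y, centred on this point.
- chip0: Loose pink soap offcut, 30 x 24 x 14 mm, 11 g, lying on the plank; origin at the centre of its underside.
- chip1: Loose cream soap offcut, 30 x 24 x 14 mm, 11 g, lying on the plank; origin at the centre of its underside.
- chip2: Loose mint green soap offcut, 30 x 24 x 14 mm, 11 g, lying on the plank; origin at the centre of its underside.
- amber_bottle: Bystander: brown glass bottle, 48 mm across, 100 mm tall, loose on the bench; leave it alone.
- jar: Bystander: glass jar with aluminium cap, 64 mm across, 55 mm tall, loose on the bench; leave it alone.
- soap_bar: Bystander: mint soap bar, 55 x 80 x 26 mm, loose on the bench; leave it alone.
- soap_bar2: Bystander: pink soap bar, 55 x 80 x 26 mm, loose on the bench; leave it alone.
- spatula: Bystander: spatula lying flat, loose on the bench; leave it alone.

How it is judged (in metres and radians):
On the way, in this order (a step that is already met when the one before it is completed fails the run):
1. with the scraper in the gripper, all three offcuts are in the tray and the plank is not yet run out (x of chip0 in the frame of tray_in between -0.06 and 0.06 m and y of chip0 in the frame of tray_in between -0.14 and 0.14 m and z of each of chip0, chip1, chip2 in the frame of tray_in below 0.045 m and x of chip1 in the frame of tray_in between -0.06 and 0.06 m and y of chip1 in the frame of tray_in between -0.14 and 0.14 m and x of chip2 in the frame of tray_in between -0.06 and 0.06 m and y of chip2 in the frame of tray_in between -0.14 and 0.14 m and contact force between the fingers and scraper above 1 N and y of plank_front in the frame of riser below 0.24 m), for 0.2 s.
2. the scraper is let go, low and off the plank (contact force between the fingers and scraper below 0.1 N and height (world z) of scraper below 0.035 m and contact force between scraper and plank below 0.1 N), for 0.2 s.
3. the plank's front end is level with the pointer, the plank held and level (y of plank_front in the frame of gauge_mark between -0.008 and 0.008 m and z of plank in the frame of riser between 0.064 and 0.078 m and angle between plank's own z axis and vertical below 0.05 rad and linear speed of plank below 0.02 m/s and contact force between the fingers and plank above 1 N and distance between the grasp point and plank_handle below 0.07 m), for 0.3 s.
At the end, for the whole second after the job is handed in: Ends gripping the plank (over 1 N) at its handle (within 70 mm); its front end within 8 mm of the pointer along the riser, level within 0.05 rad, still, underside 64 to 78 mm above the bench; all offcuts in the tray; scraper released, low, at rest, not touching the plank (all of step 2 and all of step 3 and x of chip0 in the frame of tray_in between -0.06 and 0.06 m and y of chip0 in the frame of tray_in between -0.14 and 0.14 m and z of each of chip0, chip1, chip2 in the frame of tray_in below 0.045 m and x of chip1 in the frame of tray_in between -0.06 and 0.06 m and y of chip1 in the frame of tray_in between -0.14 and 0.14 m and x of chip2 in the frame of tray_in between -0.06 and 0.06 m and y of chip2 in the frame of tray_in between -0.14 and 0.14 m and linear speed of scraper below 0.02 m/s); the arm keeps its last pose, push and grip.
It fails at once if the plank tips (over 0.15 rad) (angle between plank's own z axis and vertical above 0.15 rad).
It fails at once if the fingers touch a soap offcut (contact force between the fingers and chip0 above 0.5 N or contact force between the fingers and chip1 above 0.5 N or contact force between the fingers and chip2 above 0.5 N).
It fails at once if a bystander is moved over 20 mm (distance of any of amber_bottle, jar, soap_bar, soap_bar2, spatula from where it was at the start of the episode above 0.02 m).
It also fails if it takes over 58 s, if anything falls off the work surface, if the arm or the gripper's body presses on something with over 40 N, if the wrist force passes 120 N, or if a joint passes its speed limit or range.

## Working session

There is one attempt and no reset: what is moved stays moved. The work goes in short steps, Python scripts to look and compute and a tool call to move; the robot and the scene stay as the last step left them, time stands still between calls to the robot, and variables do not carry over. Pictures are saved under pics/ and viewed, and the job is handed in when it is done.

Besides the shell and the picture viewer there is one more tool, called after ">>>" in YAML: its name, and indented under it one key for each argument. drive_tool: Moves the arm, as the interface text tells. Its arguments: {"type":"object","properties":{"plan":{"type":"array"},"grip":{"type":"number"},"force":{"type":"number"}},"required":["plan"]}

```bash
ls; mkdir -p pics; python3 - <<'E'
from cell import *
import cv2
s=observe()
for k,v in s.items(): print(k,v)
for n in ["scene","top","wrist"]:
    im=get_image(n); cv2.imwrite(f"pics/{n}0.png",im[:,:,::-1]); print(n,camera_model(n))
E
```

```text
pics
time_s 0.0
qpos [-8.03352669e+01  1.40835640e+01  8.93245217e+01  6.90952358e-04
  7.67020192e+01 -9.97356194e+00]
qd [ 0.06115558  0.03259459  0.00633442 -0.00397798  0.02866145 -0.00134994]
joint_efforts [-8.10439342e-04 -4.29509890e+01 -3.26129329e+01 -9.55851351e-05
  5.33117811e-03 -6.34151036e-06]
tool_pos [ 218.38417918 -611.62772772  230.19017316]
tool_rot [[ 3.36078224e-01 -3.11049308e-04  9.41834025e-01]
 [-9.41832179e-01  1.89638821e-03  3.36078192e-01]
 [-1.89061983e-03 -9.99998153e-01  3.44378535e-04]]
wrist_force [-0.77864955 -1.47869369 -0.1408485 ]
wrist_torque [-0.02888092  0.0469848  -0.02551626]
gripper_width 85.42678409947455
scene {'mtx': array([[438.25609291,   0.        , 254.68217791],
       [  0.        , 438.25609291, 194.25213395],
       [  0.        ,   0.        ,   1.        ]]), 'rvec': array([ 1.84534873,  1.88819153, -0.58588752]), 'tvec': array([ -55.36974793, -390.35183523, 1697.48132783])}
top {'mtx': array([[481.97501454,   0.        , 253.49938093],
       [  0.        , 481.97501454, 191.84422683],
       [  0.        ,   0.        ,   1.        ]]), 'rvec': array([ 2.16313712, -2.15740883,  0.07708566]), 'tvec': array([  73.50656438,  555.01844226, 1342.82731441])}
wrist {'mtx': array([[294.60458428,   0.        , 259.1119859 ],
       [  0.        , 294.60458428, 194.70637031],
       [  0.        ,   0.        ,   1.        ]]), 'tool_from_camera': array([[ 9.99998664e-01, -1.10665332e-03, -1.20321775e-03,
         1.84724369e-01],
       [ 8.52957404e-04, -2.74683151e-01,  9.61534419e-01,
        -1.42555028e+02],
       [-1.39458890e-03, -9.61534160e-01, -2.74681840e-01,
         7.04178830e+01],
       [ 0.00000000e+00,  0.00000000e+00,  0.00000000e+00,
         1.00000000e+00]])}
```

View pics/scene0.png

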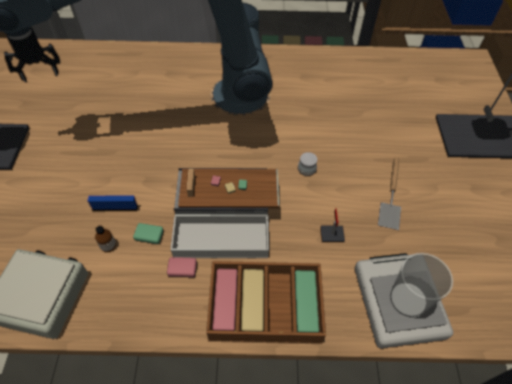

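View pics/top0.png

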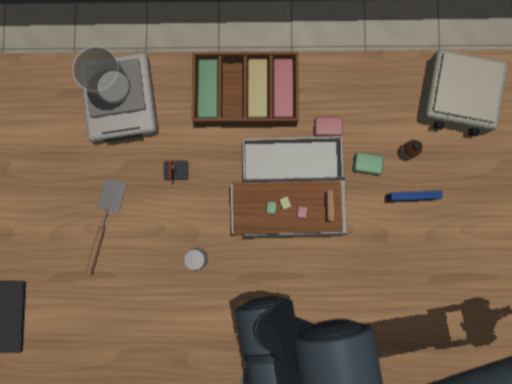

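View pics/wrist0.png

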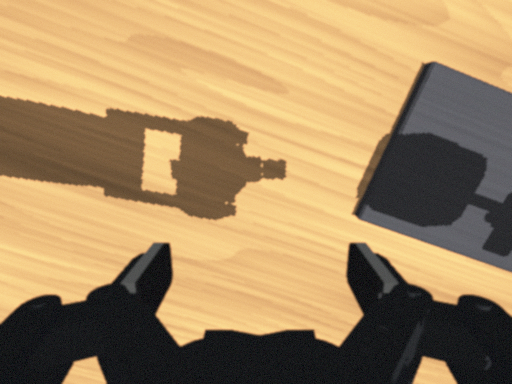

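```bash
cat > h.py <<'E'
import numpy as np, cv2
from cell import *
def ray(n,uv,z):
    m=camera_model(n); R,_=cv2.Rodrigues(m["rvec"]); t=m["tvec"].reshape(3)
    d=R.T@np.linalg.inv(m["mtx"])@np.array([uv[0],uv[1],1.]); c=-R.T@t
    return c+d*(z-c[2])/d[2]
def proj(n,p):
    m=camera_model(n); return cv2.projectPoints(np.array([p],float),m["rvec"],m["tvec"],m["mtx"],None)[0].reshape(2)
E
python3 - <<'E'
import cv2
a=cv2.imread("pics/top0.png")
cv2.imwrite("pics/t1.png",cv2.resize(a[120:250,220:350],None,fx=6,fy=4.6*6/4.6,interpolation=cv2.INTER_CUBIC)[:600])
b=cv2.resize(a[130:250,215:355],None,fx=5,fy=5,interpolation=cv2.INTER_CUBIC);cv2.imwrite("pics/t1.png",b)
cv2.imwrite("pics/t2.png",cv2.resize(a[120:220,340:460],None,fx=6,fy=6,interpolation=cv2.INTER_CUBIC))
cv2.imwrite("pics/t3.png",cv2.resize(a[140:200,150:230],None,fx=8,fy=8,interpolation=cv2.INTER_CUBIC))
E
```

```text
(no output)
```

View pics/t1.png

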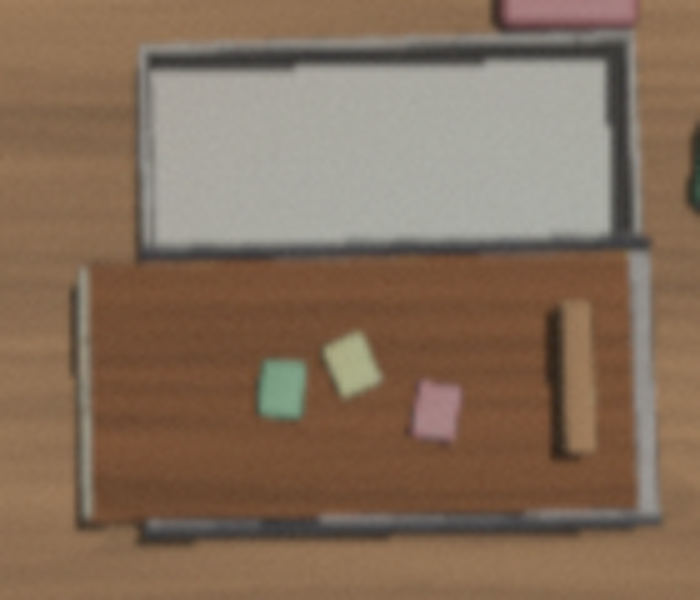

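View pics/t2.png

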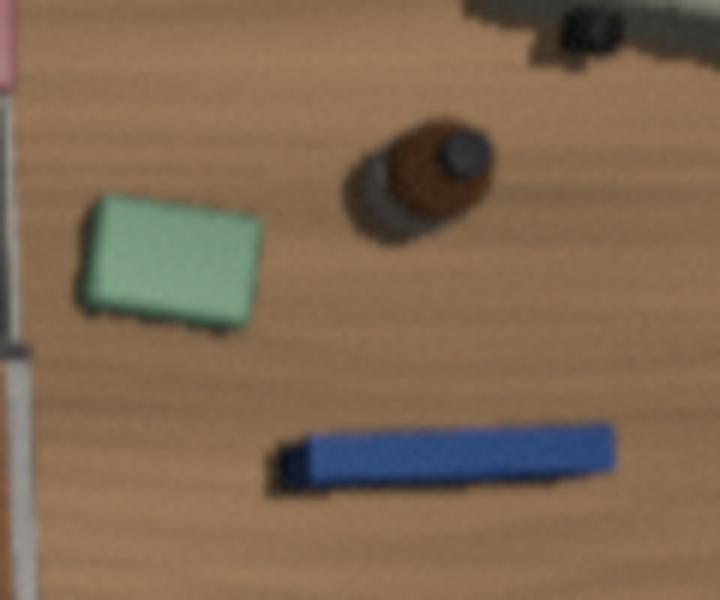

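View pics/t3.png

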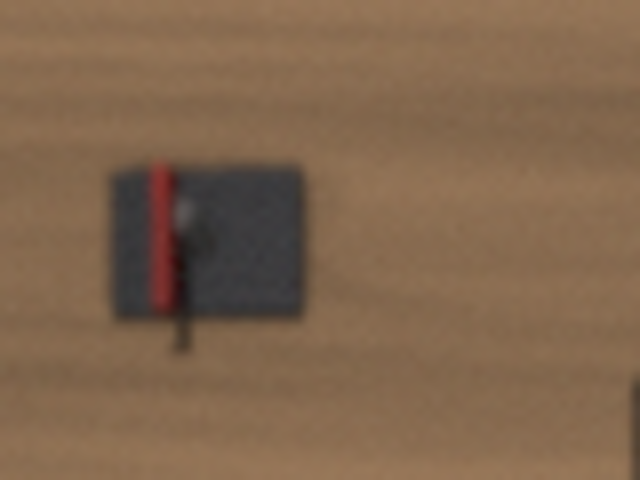

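```bash
python3 - <<'E'
from h import *
def f(n,u,v,s,ox,oy,z):
    p=((u+.5)/s-.5+ox,(v+.5)/s-.5+oy); print(n,np.round(ray("top",p,z),1)); 
for n,u,v,z in [("fr+",80,267,85),("fr-",83,521,85),("bk+",629,254,85),("bk-",638,512,85),
 ("h1",562,302,123),("h2",588,300,123),("h3",596,450,123),("h4",566,452,123),
 ("mint",282,389,99),("cream",352,365,99),("pink",437,410,99),("riserbk+",640,248,70),("riserbk-",660,518,78),
 ("tray fl",142,48,50),("tray fr",632,38,50),("tray nl",145,250,50)]: f(n,u,v,5,215,130,z)
for n,u,v,z in [("s1",310,434,60),("s2",612,424,60),("s3",614,470,60),("s4",309,488,60)]: f(n,u,v,6,340,120,z)
for n,u,v,z in [("g far",160,165,95),("g near",165,310,95)]: f(n,u,v,8,150,140,z)
a=cv2.imread("pics/top0.png")
h=cv2.cvtColor(a,cv2.COLOR_BGR2HSV)
def blob(n,m,x0,y0,x1,y1,z):
    mm=np.zeros(m.shape,np.uint8); mm[y0:y1,x0:x1]=m[y0:y1,x0:x1]
    r=cv2.minAreaRect(cv2.findNonZero(mm)); print(n,r,mm.sum()/255)
    for c in cv2.boxPoints(r): print("   ",np.round(ray("top",c,z),1))
    ys,xs=np.nonzero(mm); print("  cen",np.round(ray("top",(xs.mean(),ys.mean()),z),1))
blob("scraper",cv2.inRange(h,(105,120,60),(125,255,255)),380,180,450,210,60)
b=cv2.imread("pics/scene0.png");hh=cv2.cvtColor(b,cv2.COLOR_BGR2HSV)
E
```

```text
fr+ [573.5 136.2  85. ]
fr- [435.2 133.4  85. ]
bk+ [ 580.9 -162.6   85. ]
bk- [ 441.1 -165.5   85. ]
h1 [ 550.8 -121.2  123. ]
h2 [ 551.9 -134.8  123. ]
h3 [ 472.9 -138.1  123. ]
h4 [ 471.8 -122.4  123. ]
mint [506.1  26.   99. ]
cream [519.1 -11.5  99. ]
pink [495.  -56.9  99. ]
riserbk+ [ 586. -171.   70.]
riserbk- [ 438.  -178.4   78. ]
tray fl [702.2 104.7  50. ]
tray fr [ 707.6 -171.4   50. ]
tray nl [587.1 102.3  50. ]
s1 [ 552.1 -305.6   60. ]
s2 [ 556.9 -443.2   60. ]
s3 [ 535.7 -443.4   60. ]
s4 [ 527.2 -304.6   60. ]
g far [634.9 303.   95. ]
g near [585.  300.3  95. ]
scraper ((416.0060729980469, 195.68312072753906), (7.362578392028809, 50.2054557800293), 88.09085083007812) 367.0
    [ 549.5 -304.3   60. ]
    [ 554.3 -441.5   60. ]
    [ 534.  -441.5   60. ]
    [ 529.2 -304.5   60. ]
  cen [ 541.8 -371.9   60. ]
```

```bash
cat >> h.py <<'E'
def plan(target,yaw,cmd_pos=None,cmd_R=None):
    """fractions for a tool-down target: yaw of tool x in world (deg)"""
    from scipy.spatial.transform import Rotation as Ro
    s=observe(); p=np.array(s["tool_pos"] if cmd_pos is None else cmd_pos); R=np.array(s["tool_rot"] if cmd_R is None else cmd_R)
    c,n=np.cos(np.radians(yaw)),np.sin(np.radians(yaw))
    T=np.array([[c,0,-n],[n,0,c],[0,-1,0]])
    assert abs(np.linalg.det(T)-1)<1e-6
    d=R.T@(np.array(target)-p)/800; r=Ro.from_matrix(R.T@T).as_rotvec()/np.pi
    print("xyz",np.round(d,4),"rot",np.round(r,4))
E
python3 - <<'E'
from h import *
yaw0=np.degrees(np.arctan2(-.9418,.33608))
print(yaw0)
c,n=np.cos(np.radians(yaw0)),np.sin(np.radians(yaw0))
plan([542,-372,170],1.9,[218.487,-612.191,231.29],[[c,0,-n],[n,0,c],[0,-1,0]])
print(ray("top",(340+392/6,120+195/6),0),ray("top",(340+465/6,120+155/6),100))
for p in [(340+90/6,120+200/6),(340+260/6,120+220/6)]: print(ray("top",p,26))
E
```

```text
-70.36113044223343
xyz [-0.1469  0.0766  0.4818] rot [ 0.     -0.4015  0.    ]
[ 672.80184649 -364.52326468    0.        ] [ 673.04206481 -368.40340152  100.        ]
[ 665.81564524 -214.31683747   26.        ]
[ 656.16113965 -294.45137378   26.        ]
```

>>> drive_tool:
  plan:
    - {"x": -0.147,"y": 0.0766,"z": 0.482,"ay": -0.4015}
    - {"x": -0.147,"y": 0.0766,"z": 0.482,"ay": -0.4015}
    - {"x": -0.147,"y": 0.0766,"z": 0.482,"ay": -0.4015}
    - {"x": -0.147,"y": 0.0766,"z": 0.482,"ay": -0.4015}
    - {"x": -0.147,"y": 0.0766,"z": 0.482,"ay": -0.4015}
    - {"x": -0.147,"y": 0.0766,"z": 0.482,"ay": -0.4015}
    - {"x": -0.147,"y": 0.0766,"z": 0.482,"ay": -0.4015}
    - {"x": -0.147,"y": 0.0766,"z": 0.482,"ay": -0.4015}
    - {"x": -0.147,"y": 0.0766,"z": 0.482,"ay": -0.4015}
    - {"x": -0.147,"y": 0.0766,"z": 0.482,"ay": -0.4015}
    - {"x": -0.147,"y": 0.0766,"z": 0.482,"ay": -0.4015}
    - {"x": -0.147,"y": 0.0766,"z": 0.482,"ay": -0.4015}
    - {"x": -0.147,"y": 0.0766,"z": 0.482,"ay": -0.4015}
    - {"x": -0.147,"y": 0.0766,"z": 0.482,"ay": -0.4015}
  grip: -1

```text
invalid input
```

```bash
python3 - <<'E'
from h import *
s=observe(); print(s["time_s"],s["qpos"],s["tool_pos"],s["tool_rot"])
cv2.imwrite("pics/w1.png",get_image("wrist")[:,:,::-1])
E
```

```text
0.15 [-8.03369248e+01  1.40756170e+01  8.93087901e+01 -1.32231874e-04
  7.67036017e+01 -9.97610760e+00] [ 218.38356171 -611.75553346  230.42650147] [[ 3.36096040e-01 -2.60045375e-04  9.41827683e-01]
 [-9.41826503e-01  1.51387305e-03  3.36096037e-01]
 [-1.51320777e-03 -9.99998820e-01  2.63889111e-04]]
```

View pics/w1.png

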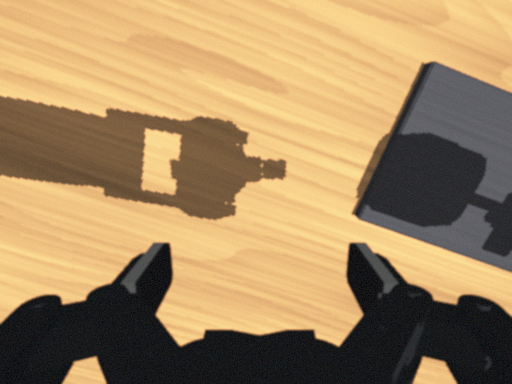

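>>> drive_tool:
  plan:
    - {"x": -0.147,"y": 0.0766,"z": 0.482,"ax": 0,"ay": -0.4015,"az": 0}
    - {"x": -0.147,"y": 0.0766,"z": 0.482,"ax": 0,"ay": -0.4015,"az": 0}
    - {"x": -0.147,"y": 0.0766,"z": 0.482,"ax": 0,"ay": -0.4015,"az": 0}
    - {"x": -0.147,"y": 0.0766,"z": 0.482,"ax": 0,"ay": -0.4015,"az": 0}
    - {"x": -0.147,"y": 0.0766,"z": 0.482,"ax": 0,"ay": -0.4015,"az": 0}
    - {"x": -0.147,"y": 0.0766,"z": 0.482,"ax": 0,"ay": -0.4015,"az": 0}
    - {"x": -0.147,"y": 0.0766,"z": 0.482,"ax": 0,"ay": -0.4015,"az": 0}
    - {"x": -0.147,"y": 0.0766,"z": 0.482,"ax": 0,"ay": -0.4015,"az": 0}
    - {"x": -0.147,"y": 0.0766,"z": 0.482,"ax": 0,"ay": -0.4015,"az": 0}
    - {"x": -0.147,"y": 0.0766,"z": 0.482,"ax": 0,"ay": -0.4015,"az": 0}
    - {"x": -0.147,"y": 0.0766,"z": 0.482,"ax": 0,"ay": -0.4015,"az": 0}
    - {"x": -0.147,"y": 0.0766,"z": 0.482,"ax": 0,"ay": -0.4015,"az": 0}
    - {"x": -0.147,"y": 0.0766,"z": 0.482,"ax": 0,"ay": -0.4015,"az": 0}
    - {"x": -0.147,"y": 0.0766,"z": 0.482,"ax": 0,"ay": -0.4015,"az": 0}
  grip: -1

```text
time_s: 1.6
tool_pos: [541.5, -372.6, 170.3]
tool_rot: [[1.0, 0.0, -0.032], [0.032, -0.0, 1.0], [0.0, -1.0, -0.0]]
wrist_force: [-0.3, 0.3, 0.4]
gripper_width: 85.1
```

```bash
python3 - <<'E'
from h import *
s=observe(); print(s["time_s"],s["qpos"],s["tool_pos"],s["tool_rot"])
cv2.imwrite("pics/w2.png",get_image("wrist")[:,:,::-1])
E
```

```text
1.6 [-4.43936286e+01  1.82218347e+01  9.07751009e+01 -6.15954169e-04
  7.09811875e+01 -4.62042767e+01] [ 541.54197522 -372.62115135  170.29940466] [[ 9.99500561e-01  2.65721489e-04 -3.15999742e-02]
 [ 3.16000470e-02 -2.74379567e-04  9.99500556e-01]
 [ 2.56918389e-04 -9.99999927e-01 -2.82639343e-04]]
```

View pics/w2.png

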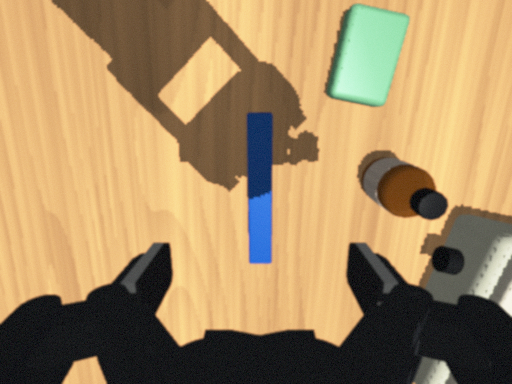

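```bash
cat >> h.py <<'E'
def wray(uv,z,s=None):
    s=s or observe(); m=camera_model("wrist"); T=m["tool_from_camera"]; R=np.array(s["tool_rot"])
    d=R@T[:3,:3]@np.linalg.inv(m["mtx"])@np.array([uv[0],uv[1],1.]); c=R@T[:3,3]+np.array(s["tool_pos"])
    return c+d*(z-c[2])/d[2]
E
python3 - <<'E'
from h import *
for p in [(247.5,113),(272,113),(249,264),(272,264)]: print(np.round(wray(p,60),1))
E
```

```text
[ 530.6 -304.8   60. ]
[ 550.8 -304.2   60. ]
[ 534.7 -443.9   60. ]
[ 556.7 -443.2   60. ]
```

>>> drive_tool:
  plan:
    - {"x": 0.001,"y": 0.05,"z": -0.002,"ax": 0,"ay": 0,"az": 0}
    - {"x": 0.001,"y": 0.09,"z": -0.002,"ax": 0,"ay": 0,"az": 0}
    - {"x": 0.001,"y": 0.125,"z": -0.002,"ax": 0,"ay": 0,"az": 0}
    - {"x": 0.001,"y": 0.15,"z": -0.002,"ax": 0,"ay": 0,"az": 0}
    - {"x": 0.001,"y": 0.165,"z": -0.002,"ax": 0,"ay": 0,"az": 0}
    - {"x": 0.001,"y": 0.175,"z": -0.002,"ax": 0,"ay": 0,"az": 0}
    - {"x": 0.001,"y": 0.175,"z": -0.002,"ax": 0,"ay": 0,"az": 0}
    - {"x": 0.001,"y": 0.175,"z": -0.002,"ax": 0,"ay": 0,"az": 0}
  grip: -1

```text
time_s: 2.45
tool_pos: [543.6, -374.1, 31.2]
tool_rot: [[0.999, 0.001, -0.033], [0.033, -0.001, 0.999], [0.001, -1.0, -0.001]]
wrist_force: [-0.2, 0.3, 0.2]
gripper_width: 85.8
```

>>> drive_tool:
  plan:
    - {"x": 0,"y": 0,"z": 0,"ax": 0,"ay": 0,"az": 0}
    - {"x": 0,"y": 0,"z": 0,"ax": 0,"ay": 0,"az": 0}
    - {"x": 0,"y": 0,"z": 0,"ax": 0,"ay": 0,"az": 0}
    - {"x": 0,"y": 0,"z": 0,"ax": 0,"ay": 0,"az": 0}
    - {"x": 0,"y": 0,"z": 0,"ax": 0,"ay": 0,"az": 0}
    - {"x": 0,"y": 0,"z": 0,"ax": 0,"ay": 0,"az": 0}
    - {"x": 0,"y": 0,"z": 0,"ax": 0,"ay": 0,"az": 0}
    - {"x": 0,"y": 0,"z": 0,"ax": 0,"ay": 0,"az": 0}
    - {"x": 0,"y": 0,"z": 0,"ax": 0,"ay": 0,"az": 0}
    - {"x": 0,"y": 0,"z": 0,"ax": 0,"ay": 0,"az": 0}
    - {"x": 0,"y": 0,"z": 0,"ax": 0,"ay": 0,"az": 0}
    - {"x": 0,"y": 0,"z": 0,"ax": 0,"ay": 0,"az": 0}
  grip: 1
  force: 60

```text
time_s: 3.65
tool_pos: [543.1, -373.5, 30.3]
tool_rot: [[0.999, 0.0, -0.033], [0.033, -0.0, 0.999], [0.0, -1.0, -0.0]]
wrist_force: [-1.6, 2.0, 4.8]
gripper_width: 21.3
```

```bash
python3 - <<'E'
from h import *
s=observe(); print(s["time_s"],s["tool_pos"],s["gripper_width"],s["wrist_force"])
plan([s["tool_pos"][0],s["tool_pos"][1],160],1.9)
plan([440,-15,160],1.2)
E
```

```text
3.65 [ 543.11640979 -373.51370663   30.31169751] 21.267875085187228 [-1.56611404  1.99961918  4.84117483]
xyz [ 0.     -0.1621 -0.    ] rot [0.0001 0.0001 0.0001]
xyz [-0.1138 -0.1622  0.4522] rot [0.0001 0.004  0.0001]
```

>>> drive_tool:
  plan:
    - {"x": 0,"y": -0.05,"z": 0,"ax": 0,"ay": 0,"az": 0}
    - {"x": 0,"y": -0.11,"z": 0,"ax": 0,"ay": 0,"az": 0}
    - {"x": 0,"y": -0.175,"z": 0,"ax": 0,"ay": 0,"az": 0}
    - {"x": -0.01,"y": -0.175,"z": 0.04,"ax": 0,"ay": 0,"az": 0}
    - {"x": -0.02,"y": -0.175,"z": 0.09,"ax": 0,"ay": 0.004,"az": 0}
    - {"x": -0.03,"y": -0.175,"z": 0.14,"ax": 0,"ay": 0.004,"az": 0}
    - {"x": -0.045,"y": -0.175,"z": 0.2,"ax": 0,"ay": 0.004,"az": 0}
    - {"x": -0.06,"y": -0.175,"z": 0.26,"ax": 0,"ay": 0.004,"az": 0}
    - {"x": -0.07,"y": -0.175,"z": 0.32,"ax": 0,"ay": 0.004,"az": 0}
    - {"x": -0.08,"y": -0.175,"z": 0.37,"ax": 0,"ay": 0.004,"az": 0}
    - {"x": -0.09,"y": -0.175,"z": 0.41,"ax": 0,"ay": 0.004,"az": 0}
    - {"x": -0.096,"y": -0.175,"z": 0.44,"ax": 0,"ay": 0.004,"az": 0}
    - {"x": -0.096,"y": -0.175,"z": 0.4515,"ax": 0,"ay": 0.004,"az": 0}
    - {"x": -0.096,"y": -0.175,"z": 0.4515,"ax": 0,"ay": 0.004,"az": 0}
    - {"x": -0.096,"y": -0.175,"z": 0.4515,"ax": 0,"ay": 0.004,"az": 0}
  grip: 1

```text
time_s: 5.15
tool_pos: [454.4, -15.6, 169.8]
tool_rot: [[1.0, -0.0, -0.021], [0.021, -0.0, 1.0], [-0.0, -1.0, -0.0]]
wrist_force: [-0.1, 0.4, -2.6]
gripper_width: 20.7
```

```bash
python3 - <<'E'
from h import *
s=observe(); print(s["time_s"],s["tool_pos"],s["gripper_width"],s["wrist_force"])
cv2.imwrite("pics/w3.png",get_image("wrist")[:,:,::-1])
b=get_image("top")[:,:,::-1]
b=cv2.resize(b[130:250,215:355],None,fx=5,fy=5,interpolation=cv2.INTER_CUBIC);cv2.imwrite("pics/t4.png",b)
plan([454,-15,117],1.2)
E
```

```text
5.15 [454.41858986 -15.58597513 169.80908805] 20.745538790313905 [-0.06663166  0.3758972  -2.63777127]
xyz [-0.0006  0.0662  0.0012] rot [ 0.0001 -0.0005 -0.    ]
```

View pics/w3.png

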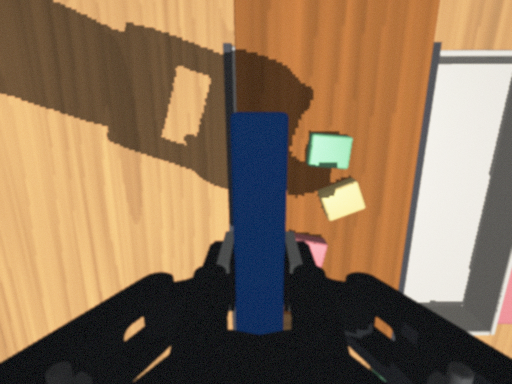

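View pics/t4.png

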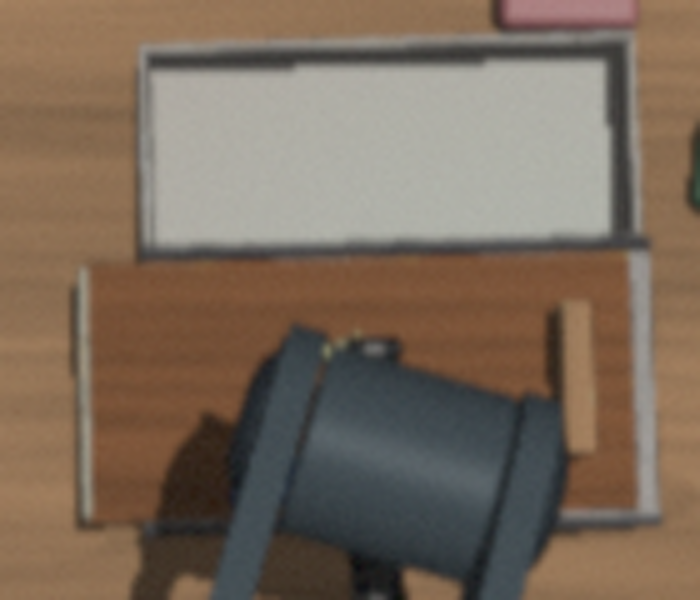

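```bash
python3 - <<'E'
from h import *
for n,p,z in [("mint fl",(310,131),99),("mint nr",(350,168),99),("cream",(342,200),99),("pink",(325,240),99),("pink",(325,266),99),("plank edge",(438,43),85),("plank edge-",(235,30),85)]: print(n,np.round(wray(p,z),1))
E
```

```text
mint fl [490.2  40.6  99. ]
mint nr [521.3  14.6  99. ]
cream [517.8 -10.1  99. ]
pink [507.5 -43.2  99. ]
pink [509.3 -66.   99. ]
plank edge [578.2 101.7  85. ]
plank edge- [436.2 107.3  85. ]
```

>>> drive_tool:
  plan:
    - {"x": 0,"y": 0.025,"z": 0.001,"ax": 0,"ay": 0,"az": 0}
    - {"x": 0,"y": 0.045,"z": 0.001,"ax": 0,"ay": 0,"az": 0}
    - {"x": 0,"y": 0.06,"z": 0.001,"ax": 0,"ay": 0,"az": 0}
    - {"x": 0,"y": 0.066,"z": 0.001,"ax": 0,"ay": 0,"az": 0}
    - {"x": 0,"y": 0.066,"z": 0.001,"ax": 0,"ay": 0,"az": 0}
    - {"x": 0,"y": 0.066,"z": 0.001,"ax": 0,"ay": 0,"az": 0}

```text
time_s: 5.85
tool_pos: [454.7, -14.5, 117.8]
tool_rot: [[1.0, 0.001, -0.02], [0.02, -0.0, 1.0], [0.001, -1.0, -0.0]]
wrist_force: [0.9, -0.5, -2.0]
gripper_width: 21.4
```

>>> drive_tool:
  plan:
    - {"x": 0.005,"y": 0,"z": 0,"ax": 0,"ay": 0,"az": 0}
    - {"x": 0.015,"y": 0,"z": 0,"ax": 0,"ay": 0,"az": 0}
    - {"x": 0.025,"y": 0,"z": 0,"ax": 0,"ay": 0,"az": 0}
    - {"x": 0.035,"y": 0,"z": 0,"ax": 0,"ay": 0,"az": 0}
    - {"x": 0.045,"y": 0,"z": 0,"ax": 0,"ay": 0,"az": 0}
    - {"x": 0.055,"y": 0,"z": 0,"ax": 0,"ay": 0,"az": 0}
    - {"x": 0.065,"y": 0,"z": 0,"ax": 0,"ay": 0,"az": 0}
    - {"x": 0.075,"y": 0,"z": 0,"ax": 0,"ay": 0,"az": 0}
    - {"x": 0.085,"y": 0,"z": 0,"ax": 0,"ay": 0,"az": 0}
    - {"x": 0.095,"y": 0,"z": 0,"ax": 0,"ay": 0,"az": 0}

```text
time_s: 6.85
tool_pos: [530.8, -12.6, 117.2]
tool_rot: [[1.0, -0.0, -0.021], [0.021, -0.0, 1.0], [-0.0, -1.0, -0.0]]
wrist_force: [-0.9, -0.3, -2.5]
gripper_width: 21.1
```

```bash
python3 - <<'E'
from h import *
cv2.imwrite("pics/w4.png",get_image("wrist")[:,:,::-1])
E
```

```text
(no output)
```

View pics/w4.png

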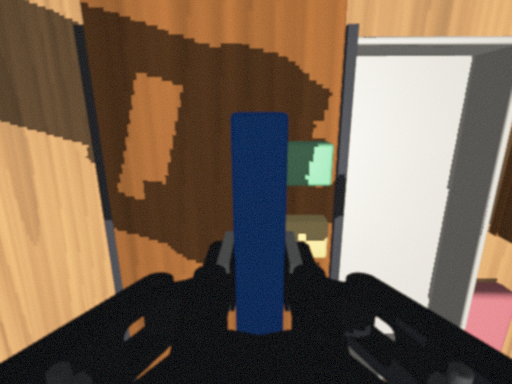

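Mint (310,163) and cream (308,235) sit flat against the scraper face; pink is hidden below the right finger. Continuing.

>>> drive_tool:
  plan:
    - {"x": 0.005,"y": 0,"z": 0,"ax": 0,"ay": 0,"az": 0}
    - {"x": 0.015,"y": 0,"z": 0,"ax": 0,"ay": 0,"az": 0}
    - {"x": 0.025,"y": 0,"z": 0,"ax": 0,"ay": 0,"az": 0}
    - {"x": 0.035,"y": 0,"z": 0,"ax": 0,"ay": 0,"az": 0}
    - {"x": 0.045,"y": 0,"z": 0,"ax": 0,"ay": 0,"az": 0}
    - {"x": 0.055,"y": 0,"z": 0,"ax": 0,"ay": 0,"az": 0}
    - {"x": 0.065,"y": 0,"z": 0,"ax": 0,"ay": 0,"az": 0}
    - {"x": 0.075,"y": 0,"z": 0,"ax": 0,"ay": 0,"az": 0}
    - {"x": 0.085,"y": 0,"z": 0,"ax": 0,"ay": 0,"az": 0}
    - {"x": 0.095,"y": 0,"z": 0,"ax": 0,"ay": 0,"az": 0}
    - {"x": 0.105,"y": 0,"z": 0,"ax": 0,"ay": 0,"az": 0}
    - {"x": 0.105,"y": 0,"z": 0,"ax": 0,"ay": 0,"az": 0}
    - {"x": 0.105,"y": 0,"z": 0,"ax": 0,"ay": 0,"az": 0}
    - {"x": 0.105,"y": 0,"z": 0,"ax": 0,"ay": 0,"az": 0}
    - {"x": 0.105,"y": 0,"z": 0,"ax": 0,"ay": 0,"az": 0}

```text
time_s: 8.4
tool_pos: [613.8, -10.8, 117.2]
tool_rot: [[1.0, -0.0, -0.021], [0.021, 0.0, 1.0], [-0.0, -1.0, 0.0]]
wrist_force: [-0.2, 0.5, -1.2]
gripper_width: 21.2
```

```bash
python3 - <<'E'
from h import *
cv2.imwrite("pics/w5.png",get_image("wrist")[:,:,::-1])
b=get_image("scene")[:,:,::-1]
b=cv2.resize(b[120:280,140:300],None,fx=3.7,fy=3.7,interpolation=cv2.INTER_CUBIC);cv2.imwrite("pics/s5.png",b)
E
```

```text
(no output)
```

View pics/w5.png

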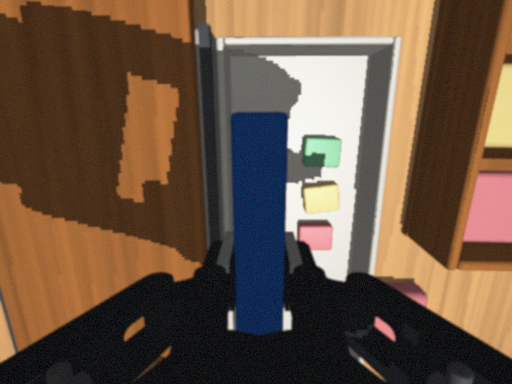

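View pics/s5.png

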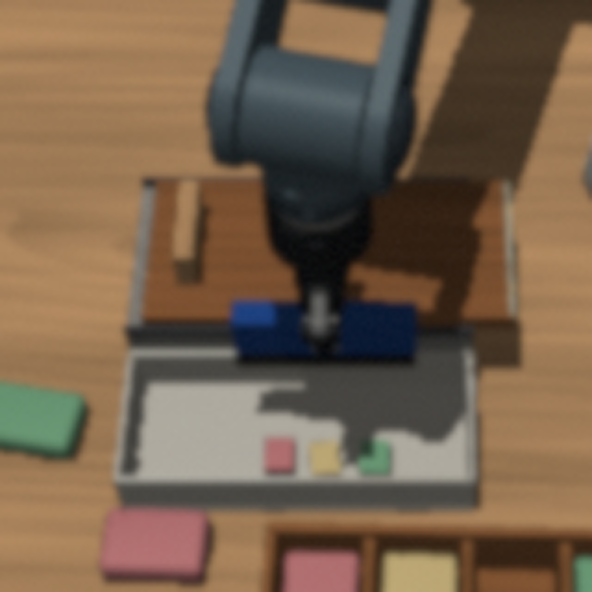

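```bash
python3 - <<'E'
from h import *
plan([543,-373.5,170],1.2)
E
```

```text
xyz [-0.098  -0.0659 -0.4514] rot [ 0.     -0.0001 -0.    ]
```

>>> drive_tool:
  plan:
    - {"x": 0,"y": -0.03,"z": 0,"ax": 0,"ay": 0,"az": 0}
    - {"x": 0,"y": -0.066,"z": 0,"ax": 0,"ay": 0,"az": 0}
    - {"x": -0.01,"y": -0.066,"z": -0.04,"ax": 0,"ay": 0,"az": 0}
    - {"x": -0.02,"y": -0.066,"z": -0.09,"ax": 0,"ay": 0,"az": 0}
    - {"x": -0.03,"y": -0.066,"z": -0.15,"ax": 0,"ay": 0,"az": 0}
    - {"x": -0.045,"y": -0.066,"z": -0.21,"ax": 0,"ay": 0,"az": 0}
    - {"x": -0.06,"y": -0.066,"z": -0.27,"ax": 0,"ay": 0,"az": 0}
    - {"x": -0.07,"y": -0.066,"z": -0.33,"ax": 0,"ay": 0,"az": 0}
    - {"x": -0.08,"y": -0.066,"z": -0.38,"ax": 0,"ay": 0,"az": 0}
    - {"x": -0.09,"y": -0.066,"z": -0.42,"ax": 0,"ay": 0,"az": 0}
    - {"x": -0.098,"y": -0.066,"z": -0.445,"ax": 0,"ay": 0,"az": 0}
    - {"x": -0.098,"y": -0.066,"z": -0.451,"ax": 0,"ay": 0,"az": 0}
    - {"x": -0.098,"y": -0.04,"z": -0.451,"ax": 0,"ay": 0,"az": 0}
    - {"x": -0.098,"y": 0.0,"z": -0.451,"ax": 0,"ay": 0,"az": 0}
    - {"x": -0.098,"y": 0.04,"z": -0.451,"ax": 0,"ay": 0,"az": 0}
    - {"x": -0.098,"y": 0.07,"z": -0.451,"ax": 0,"ay": 0,"az": 0}
    - {"x": -0.098,"y": 0.09,"z": -0.451,"ax": 0,"ay": 0,"az": 0}
    - {"x": -0.098,"y": 0.102,"z": -0.451,"ax": 0,"ay": 0,"az": 0}
    - {"x": -0.098,"y": 0.108,"z": -0.451,"ax": 0,"ay": 0,"az": 0}
    - {"x": -0.098,"y": 0.108,"z": -0.451,"ax": 0,"ay": 0,"az": 0}

```text
time_s: 10.5
tool_pos: [543.9, -373.3, 31.5]
tool_rot: [[1.0, 0.001, -0.021], [0.021, -0.001, 1.0], [0.001, -1.0, -0.001]]
wrist_force: [-0.0, -0.8, -1.5]
gripper_width: 21.5
```

>>> drive_tool:
  plan:
    - {"x": 0,"y": 0,"z": 0,"ax": 0,"ay": 0,"az": 0}
    - {"x": 0,"y": 0,"z": 0,"ax": 0,"ay": 0,"az": 0}
    - {"x": 0,"y": 0,"z": 0,"ax": 0,"ay": 0,"az": 0}

```text
time_s: 10.8
tool_pos: [543.6, -373.6, 31.6]
tool_rot: [[1.0, 0.001, -0.021], [0.021, -0.001, 1.0], [0.001, -1.0, -0.001]]
wrist_force: [0.4, 0.8, -1.3]
gripper_width: 21.4
```

>>> drive_tool:
  plan:
    - {"x": 0,"y": 0.0012,"z": 0,"ax": 0,"ay": 0,"az": 0}
    - {"x": 0,"y": 0.0012,"z": 0,"ax": 0,"ay": 0,"az": 0}
    - {"x": 0,"y": 0.0012,"z": 0,"ax": 0,"ay": 0,"az": 0}

```text
time_s: 11.1
tool_pos: [543.5, -373.5, 30.3]
tool_rot: [[1.0, 0.001, -0.021], [0.021, -0.001, 1.0], [0.001, -1.0, -0.001]]
wrist_force: [0.6, -0.5, 0.9]
gripper_width: 21.5
```

>>> drive_tool:
  plan:
    - {"x": 0,"y": 0,"z": 0,"ax": 0,"ay": 0,"az": 0}
    - {"x": 0,"y": 0,"z": 0,"ax": 0,"ay": 0,"az": 0}
    - {"x": 0,"y": 0,"z": 0,"ax": 0,"ay": 0,"az": 0}
    - {"x": 0,"y": 0,"z": 0,"ax": 0,"ay": 0,"az": 0}
    - {"x": 0,"y": 0,"z": 0,"ax": 0,"ay": 0,"az": 0}
    - {"x": 0,"y": 0,"z": 0,"ax": 0,"ay": 0,"az": 0}
    - {"x": 0,"y": 0,"z": 0,"ax": 0,"ay": 0,"az": 0}
    - {"x": 0,"y": 0,"z": 0,"ax": 0,"ay": 0,"az": 0}
    - {"x": 0,"y": 0,"z": 0,"ax": 0,"ay": 0,"az": 0}
    - {"x": 0,"y": 0,"z": 0,"ax": 0,"ay": 0,"az": 0}
  grip: -1

```text
time_s: 12.1
tool_pos: [543.2, -373.2, 29.9]
tool_rot: [[1.0, 0.0, -0.021], [0.021, -0.0, 1.0], [0.0, -1.0, -0.0]]
wrist_force: [0.5, -0.9, 0.2]
gripper_width: 85.5
```

>>> drive_tool:
  plan:
    - {"x": 0,"y": -0.03,"z": 0,"ax": 0,"ay": 0,"az": 0}
    - {"x": 0,"y": -0.08,"z": 0,"ax": 0,"ay": 0,"az": 0}
    - {"x": 0,"y": -0.13,"z": 0,"ax": 0,"ay": 0,"az": 0}
    - {"x": 0,"y": -0.18,"z": 0,"ax": 0,"ay": 0,"az": 0}
    - {"x": 0,"y": -0.21,"z": 0,"ax": 0,"ay": 0,"az": 0}
    - {"x": 0,"y": -0.21,"z": 0,"ax": 0,"ay": 0,"az": 0}
    - {"x": 0,"y": -0.21,"z": 0,"ax": 0,"ay": 0,"az": 0}

```text
time_s: 12.8
tool_pos: [543.2, -373.1, 197.7]
tool_rot: [[1.0, 0.0, -0.021], [0.021, -0.0, 1.0], [0.0, -1.0, -0.0]]
wrist_force: [-0.9, -0.4, -1.7]
gripper_width: 85.5
```

```bash
python3 - <<'E'
from h import *
s=observe(); print(s["time_s"],s["tool_pos"],s["gripper_width"])
cv2.imwrite("pics/w6.png",get_image("wrist")[:,:,::-1])
b=get_image("top")[:,:,::-1]; cv2.imwrite("pics/top6.png",b)
b=cv2.resize(b[130:250,215:355],None,fx=5,fy=5,interpolation=cv2.INTER_CUBIC);cv2.imwrite("pics/t6.png",b)
E
```

```text
12.8 [ 543.18107383 -373.10571957  197.74649417] 85.48782160072282
```

View pics/w6.png

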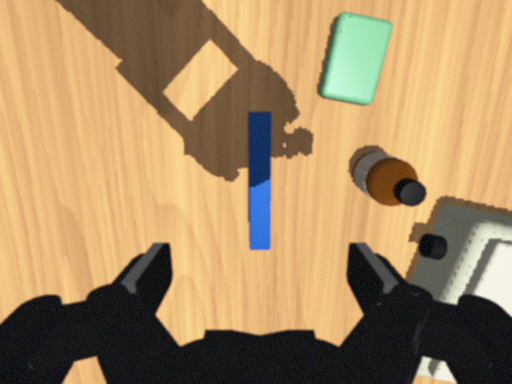

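View pics/t6.png

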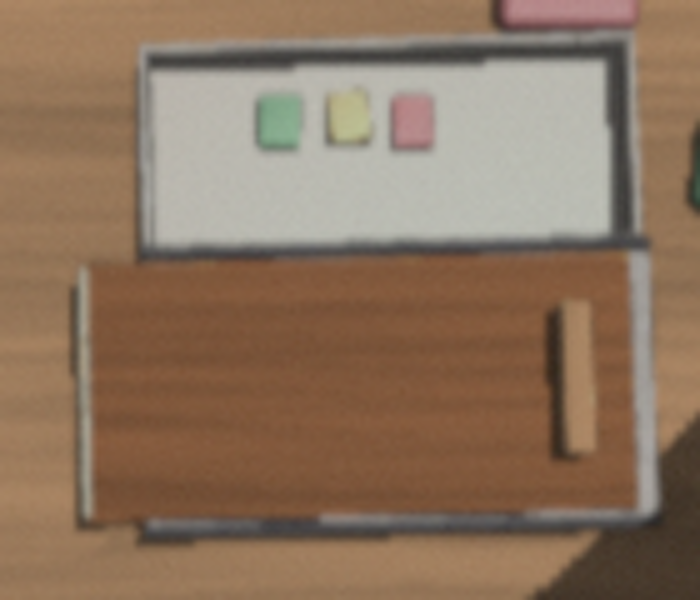

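```bash
python3 - <<'E'
from h import *
plan([511,-129,190],91.2)
E
```

```text
xyz [-0.0329  0.0078  0.305 ] rot [-0.0013 -0.5001  0.    ]
```

>>> drive_tool:
  plan:
    - {"x": -0.01,"y": 0.0078,"z": 0.03,"ax": 0,"ay": -0.04,"az": 0}
    - {"x": -0.01,"y": 0.0078,"z": 0.06,"ax": 0,"ay": -0.08,"az": 0}
    - {"x": -0.015,"y": 0.0078,"z": 0.09,"ax": 0,"ay": -0.12,"az": 0}
    - {"x": -0.015,"y": 0.0078,"z": 0.12,"ax": 0,"ay": -0.16,"az": 0}
    - {"x": -0.02,"y": 0.0078,"z": 0.15,"ax": 0,"ay": -0.2,"az": 0}
    - {"x": -0.02,"y": 0.0078,"z": 0.18,"ax": 0,"ay": -0.24,"az": 0}
    - {"x": -0.025,"y": 0.0078,"z": 0.21,"ax": 0,"ay": -0.28,"az": 0}
    - {"x": -0.03,"y": 0.0078,"z": 0.24,"ax": 0,"ay": -0.32,"az": 0}
    - {"x": -0.033,"y": 0.0078,"z": 0.27,"ax": 0,"ay": -0.36,"az": 0}
    - {"x": -0.033,"y": 0.0078,"z": 0.29,"ax": 0,"ay": -0.4,"az": 0}
    - {"x": -0.033,"y": 0.0078,"z": 0.305,"ax": 0,"ay": -0.44,"az": 0}
    - {"x": -0.033,"y": 0.0078,"z": 0.305,"ax": 0,"ay": -0.48,"az": 0}
    - {"x": -0.033,"y": 0.0078,"z": 0.305,"ax": 0,"ay": -0.5,"az": 0}
    - {"x": -0.033,"y": 0.0078,"z": 0.305,"ax": 0,"ay": -0.5,"az": 0}
    - {"x": -0.033,"y": 0.0078,"z": 0.305,"ax": 0,"ay": -0.5,"az": 0}

```text
time_s: 14.4
tool_pos: [511.1, -129.5, 190.3]
tool_rot: [[-0.019, -0.002, -1.0], [1.0, 0.001, -0.019], [0.001, -1.0, 0.002]]
wrist_force: [-0.4, -0.3, -0.2]
gripper_width: 85.5
```

```bash
python3 - <<'E'
from h import *
s=observe(); print(s["time_s"],s["tool_pos"],s["qpos"])
cv2.imwrite("pics/w7.png",get_image("wrist")[:,:,::-1])
plan([511,-129,91],91.2)
E
```

```text
14.4 [ 511.12126244 -129.49995155  190.26604127] [-2.65477991e+01 -1.79268283e-03  1.09119297e+02 -7.14491875e-04
  7.10238571e+01 -1.17654053e+02]
xyz [0.0007 0.1245 0.0002] rot [-0.0005 -0.0005  0.0003]
```

View pics/w7.png

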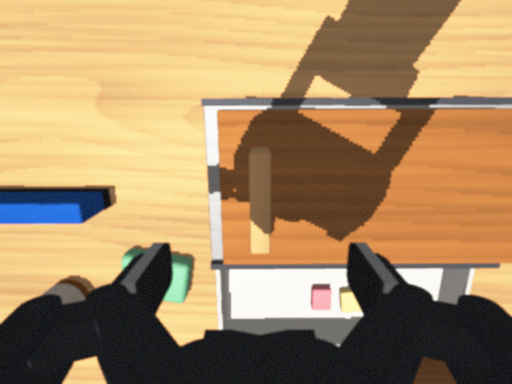

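>>> drive_tool:
  plan:
    - {"x": 0.0005,"y": 0.04,"z": 0,"ax": 0,"ay": 0,"az": 0}
    - {"x": 0.0005,"y": 0.075,"z": 0,"ax": 0,"ay": 0,"az": 0}
    - {"x": 0.0005,"y": 0.1,"z": 0,"ax": 0,"ay": 0,"az": 0}
    - {"x": 0.0005,"y": 0.115,"z": 0,"ax": 0,"ay": 0,"az": 0}
    - {"x": 0.0005,"y": 0.124,"z": 0,"ax": 0,"ay": 0,"az": 0}
    - {"x": 0.0005,"y": 0.124,"z": 0,"ax": 0,"ay": 0,"az": 0}
    - {"x": 0.0005,"y": 0.124,"z": 0,"ax": 0,"ay": 0,"az": 0}
    - {"x": 0.0005,"y": 0.124,"z": 0,"ax": 0,"ay": 0,"az": 0}

```text
time_s: 15.25
tool_pos: [512.6, -129.8, 93.6]
tool_rot: [[-0.021, 0.002, -1.0], [1.0, -0.001, -0.021], [-0.001, -1.0, -0.002]]
wrist_force: [-0.5, -0.0, 0.2]
gripper_width: 85.5
```

>>> drive_tool:
  plan:
    - {"x": 0,"y": 0,"z": 0,"ax": 0,"ay": 0,"az": 0}
    - {"x": 0,"y": 0,"z": 0,"ax": 0,"ay": 0,"az": 0}
    - {"x": 0,"y": 0,"z": 0,"ax": 0,"ay": 0,"az": 0}
    - {"x": 0,"y": 0,"z": 0,"ax": 0,"ay": 0,"az": 0}
    - {"x": 0,"y": 0,"z": 0,"ax": 0,"ay": 0,"az": 0}
    - {"x": 0,"y": 0,"z": 0,"ax": 0,"ay": 0,"az": 0}
    - {"x": 0,"y": 0,"z": 0,"ax": 0,"ay": 0,"az": 0}
    - {"x": 0,"y": 0,"z": 0,"ax": 0,"ay": 0,"az": 0}
    - {"x": 0,"y": 0,"z": 0,"ax": 0,"ay": 0,"az": 0}
    - {"x": 0,"y": 0,"z": 0,"ax": 0,"ay": 0,"az": 0}
    - {"x": 0,"y": 0,"z": 0,"ax": 0,"ay": 0,"az": 0}
    - {"x": 0,"y": 0,"z": 0,"ax": 0,"ay": 0,"az": 0}
    - {"x": 0,"y": 0,"z": 0,"ax": 0,"ay": 0,"az": 0}
  grip: 1
  force: 70

```text
time_s: 16.55
tool_pos: [511.8, -129.4, 92.6]
tool_rot: [[-0.021, 0.0, -1.0], [1.0, 0.0, -0.021], [0.0, -1.0, -0.0]]
wrist_force: [-2.5, 1.4, 5.1]
gripper_width: 14.9
```

>>> drive_tool:
  plan:
    - {"x": 0.004,"y": 0,"z": 0,"ax": 0,"ay": 0,"az": 0}
    - {"x": 0.012,"y": 0,"z": 0,"ax": 0,"ay": 0,"az": 0}
    - {"x": 0.02,"y": 0,"z": 0,"ax": 0,"ay": 0,"az": 0}
    - {"x": 0.028,"y": 0,"z": 0,"ax": 0,"ay": 0,"az": 0}
    - {"x": 0.036,"y": 0,"z": 0,"ax": 0,"ay": 0,"az": 0}
    - {"x": 0.044,"y": 0,"z": 0,"ax": 0,"ay": 0,"az": 0}
    - {"x": 0.052,"y": 0,"z": 0,"ax": 0,"ay": 0,"az": 0}
    - {"x": 0.06,"y": 0,"z": 0,"ax": 0,"ay": 0,"az": 0}
    - {"x": 0.068,"y": 0,"z": 0,"ax": 0,"ay": 0,"az": 0}
    - {"x": 0.076,"y": 0,"z": 0,"ax": 0,"ay": 0,"az": 0}
    - {"x": 0.084,"y": 0,"z": 0,"ax": 0,"ay": 0,"az": 0}
    - {"x": 0.092,"y": 0,"z": 0,"ax": 0,"ay": 0,"az": 0}
    - {"x": 0.1,"y": 0,"z": 0,"ax": 0,"ay": 0,"az": 0}
    - {"x": 0.108,"y": 0,"z": 0,"ax": 0,"ay": 0,"az": 0}
    - {"x": 0.115,"y": 0,"z": 0,"ax": 0,"ay": 0,"az": 0}
    - {"x": 0.12,"y": 0,"z": 0,"ax": 0,"ay": 0,"az": 0}
    - {"x": 0.12,"y": 0,"z": 0,"ax": 0,"ay": 0,"az": 0}
    - {"x": 0.12,"y": 0,"z": 0,"ax": 0,"ay": 0,"az": 0}

```text
time_s: 18.35
tool_pos: [509.9, -32.5, 92.6]
tool_rot: [[-0.021, 0.0, -1.0], [1.0, 0.001, -0.021], [0.001, -1.0, -0.0]]
wrist_force: [0.3, -1.1, 5.7]
gripper_width: 14.8
```

```bash
python3 - <<'E'
from h import *
s=observe(); print(s["time_s"],s["tool_pos"],s["gripper_width"],s["wrist_force"],s["wrist_torque"])
a=get_image("top")[:,:,::-1]; cv2.imwrite("pics/top8.png",a)
cv2.imwrite("pics/t8.png",cv2.resize(a[145:250,155:285],None,fx=6,fy=5.7,interpolation=cv2.INTER_CUBIC))
cv2.imwrite("pics/t8.png",cv2.resize(a[150:245,155:285],None,fx=6,fy=6,interpolation=cv2.INTER_CUBIC))
b=get_image("scene")[:,:,::-1]; cv2.imwrite("pics/s8.png",cv2.resize(b[150:260,225:365],None,fx=5,fy=5,interpolation=cv2.INTER_CUBIC))
E
```

```text
18.35 [509.85767755 -32.48522052  92.62133074] 14.793133529437215 [ 0.28431296 -1.06051626  5.72565175] [-0.34767702  0.00826027  0.00474984]
```

View pics/t8.png

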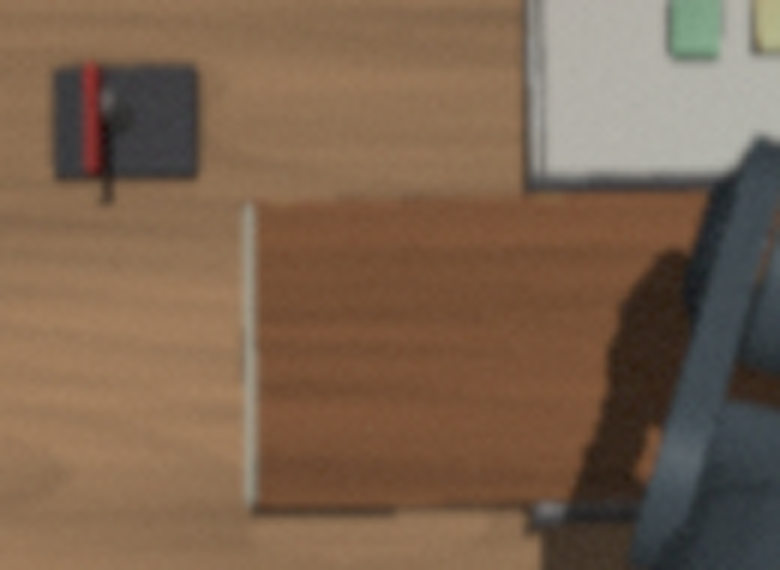

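View pics/s8.png

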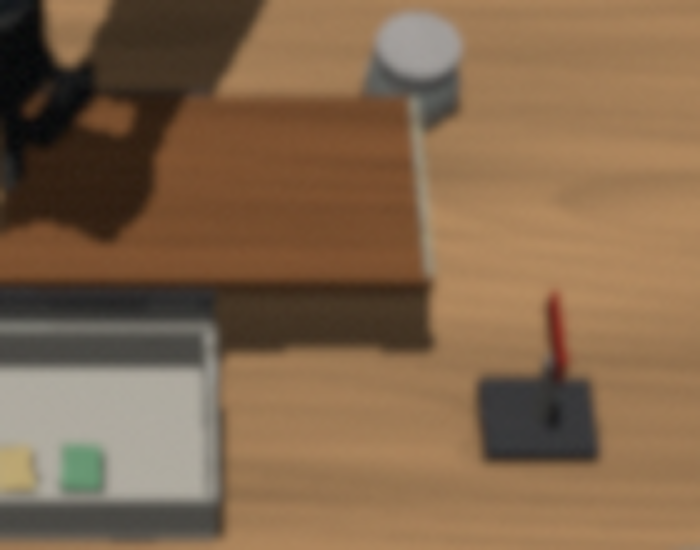

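```bash
cat > m.py <<'E'
from h import *
def meas(path):
    a=cv2.imread(path); h=cv2.cvtColor(a,cv2.COLOR_BGR2HSV)
    b,g,r=[a[:,:,i].astype(float) for i in range(3)]
    # red pointer top (z 95): weighted columns
    w=np.clip(r-np.maximum(g,b)-60,0,None)[158:182,160:190]
    ys,xs=np.mgrid[158:182,160:190]; rows=[]
    for i in range(w.shape[0]):
        if w[i].sum()>30: rows.append((ys[i,0],(w[i]*xs[i]).sum()/w[i].sum()))
    rows=np.array(rows); P=np.array([ray("top",(u,v),95) for v,u in rows]); print("pointer rows",P[0].round(1),P[-1].round(1))
    gp=P.mean(0)
    # leading edge of stripe: blueness jump (stripe is pale)
    pts=[]
    bb=cv2.resize(a,None,fx=1,fy=1)[:,:,0].astype(float)
    for v in range(188,232,2):
        row=cv2.GaussianBlur(bb[v-1:v+2].mean(0)[None],(1,1),0)[0]
        seg=row[160:245]; k=int(np.argmax(seg-np.median(seg))); 
        # subpixel half-height on the left flank
        pk=seg[k]; base=np.median(seg[max(0,k-12):k-4]); half=(pk+base)/2
        j=k
        while seg[j]>half: j-=1
        u=160+j+(half-seg[j])/(seg[j+1]-seg[j]); pts.append((u,v))
    F=np.array([ray("top",p,85) for p in pts]); 
    F=F[np.abs(F[:,1]-np.median(F[:,1]))<5]
    fit=np.polyfit(F[:,0],F[:,1],1); xc=504; 
    e=np.array([-0.021,0.9998])
    f=np.array([xc,np.polyval(fit,xc)]); print("front at",f.round(1),"slope deg",np.degrees(np.arctan(fit[0])).round(2),"gp",gp.round(1))
    print("remaining along riser y:",((gp[:2]-f)@e).round(1))
E
python3 -c "
from m import *
meas('pics/top8.png')"
```

```text
pointer rows [629.9 303.   95. ] [624.4 302.7  95. ]
front at [504.  232.6] slope deg 1.45 gp [627.1 302.8  95. ]
remaining along riser y: 67.7
```

```bash
sed -i 's/-60,0,None/-25,0,None/' m.py; python3 -c "
from m import *
meas('pics/top8.png')
# scene cross-check: pointer & front edge corner
b=cv2.imread('pics/s8.png')
def sc(u,v,z): return ray('scene',((u+.5)/5-.5+225,(v+.5)/5-.5+150),z).round(1)
print(sc(430,280,85),sc(415,97,85),'pointer top far/near',sc(566,355,95),sc(553,295,95))
"
```

```text
pointer rows [640.9 287.3  95. ] [577.6 283.1  95. ]
front at [504.  232.6] slope deg 1.45 gp [611.7 300.9  95. ]
remaining along riser y: 66.0
[572.9 230.4  85. ] [434.6 228.6  85. ] pointer top far/near [629.3 304.2  95. ] [588.2 300.3  95. ]
```

>>> drive_tool:
  plan:
    - {"x": 0.004,"y": 0,"z": 0,"ax": 0,"ay": 0,"az": 0}
    - {"x": 0.01,"y": 0,"z": 0,"ax": 0,"ay": 0,"az": 0}
    - {"x": 0.017,"y": 0,"z": 0,"ax": 0,"ay": 0,"az": 0}
    - {"x": 0.024,"y": 0,"z": 0,"ax": 0,"ay": 0,"az": 0}
    - {"x": 0.031,"y": 0,"z": 0,"ax": 0,"ay": 0,"az": 0}
    - {"x": 0.038,"y": 0,"z": 0,"ax": 0,"ay": 0,"az": 0}
    - {"x": 0.045,"y": 0,"z": 0,"ax": 0,"ay": 0,"az": 0}
    - {"x": 0.052,"y": 0,"z": 0,"ax": 0,"ay": 0,"az": 0}
    - {"x": 0.059,"y": 0,"z": 0,"ax": 0,"ay": 0,"az": 0}
    - {"x": 0.066,"y": 0,"z": 0,"ax": 0,"ay": 0,"az": 0}
    - {"x": 0.073,"y": 0,"z": 0,"ax": 0,"ay": 0,"az": 0}
    - {"x": 0.079,"y": 0,"z": 0,"ax": 0,"ay": 0,"az": 0}
    - {"x": 0.083,"y": 0,"z": 0,"ax": 0,"ay": 0,"az": 0}
    - {"x": 0.083,"y": 0,"z": 0,"ax": 0,"ay": 0,"az": 0}
    - {"x": 0.083,"y": 0,"z": 0,"ax": 0,"ay": 0,"az": 0}
    - {"x": 0.083,"y": 0,"z": 0,"ax": 0,"ay": 0,"az": 0}

```text
time_s: 20.05
tool_pos: [508.4, 33.6, 92.6]
tool_rot: [[-0.021, 0.0, -1.0], [1.0, 0.001, -0.021], [0.001, -1.0, -0.0]]
wrist_force: [1.3, -3.1, 5.8]
gripper_width: 14.9
```

```bash
python3 - <<'E'
from m import *
s=observe(); print(s["time_s"],s["tool_pos"],s["gripper_width"],s["wrist_force"],s["wrist_torque"])
a=get_image("top")[:,:,::-1]; cv2.imwrite("pics/top9.png",a)
cv2.imwrite("pics/t9.png",cv2.resize(a[155:240,155:235],None,fx=7,fy=7,interpolation=cv2.INTER_CUBIC))
b=get_image("scene")[:,:,::-1]; cv2.imwrite("pics/s9.png",cv2.resize(b[150:250,275:365],None,fx=6,fy=6,interpolation=cv2.INTER_CUBIC))
meas("pics/top9.png")
E
```

```text
20.05 [508.39608802  33.64598864  92.63426599] 14.91206408343121 [ 1.28436387 -3.10322434  5.8384598 ] [-0.48842131 -0.04465706  0.06680931]
pointer rows [640.9 288.4  95. ] [577.6 283.9  95. ]
front at [504.  298.7] slope deg 0.64 gp [611.7 300.8  95. ]
remaining along riser y: -0.2
```

View pics/t9.png

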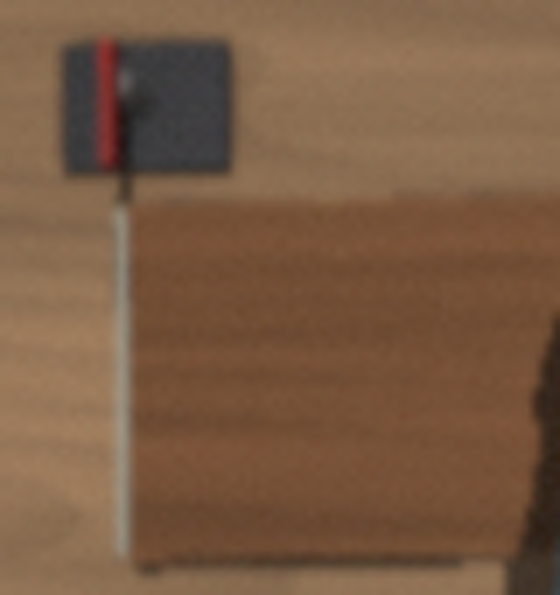

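View pics/s9.png

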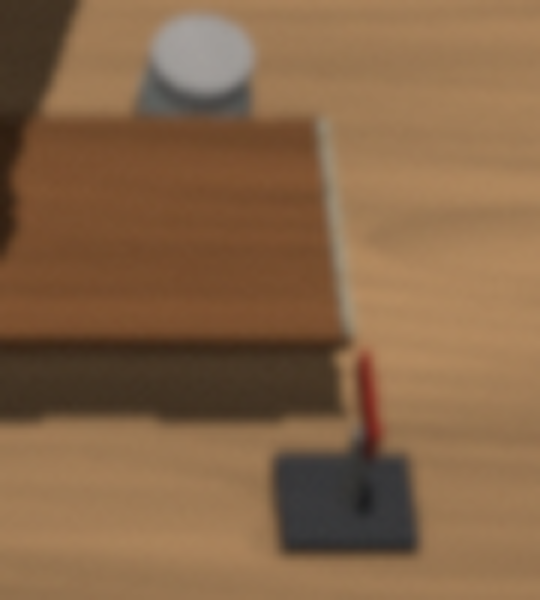

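```bash
python3 - <<'E'
from m import *
def sc(u,v,z): return ray('scene',((u+.5)/6-.5+275,(v+.5)/6-.5+150),z).round(1)
def tp(u,v,z): return ray('top',((u+.5)/7-.5+155,(v+.5)/7-.5+155),z).round(1)
print("scene front +x corner",sc(352,338,85),"-x",sc(328,119,85),"pointer near/far",sc(363,352,95),sc(375,440,95))
print("top front",tp(113.5,205,85),tp(116,556,85),"pointer",tp(110,166,95),tp(105,42,95))
E
```

```text
scene front +x corner [572.2 297.6  85. ] -x [434.3 296.7  85. ] pointer near/far [587.  300.1  95. ] [637.2 301.4  95. ]
top front [570.9 300.3  85. ] [434.1 296.5  85. ] pointer [585.1 300.   95. ] [633.8 303.   95. ]
```

>>> drive_tool:
  plan:
    - {"x": 0.001,"y": 0,"z": 0,"ax": 0,"ay": 0,"az": 0}
    - {"x": 0.001,"y": 0,"z": 0,"ax": 0,"ay": 0,"az": 0}
    - {"x": 0.001,"y": 0,"z": 0,"ax": 0,"ay": 0,"az": 0}
    - {"x": 0.001,"y": 0,"z": 0,"ax": 0,"ay": 0,"az": 0}
    - {"x": 0.001,"y": 0,"z": 0,"ax": 0,"ay": 0,"az": 0}
    - {"x": 0.001,"y": 0,"z": 0,"ax": 0,"ay": 0,"az": 0}
    - {"x": 0.001,"y": 0,"z": 0,"ax": 0,"ay": 0,"az": 0}
    - {"x": 0.001,"y": 0,"z": 0,"ax": 0,"ay": 0,"az": 0}
    - {"x": 0.001,"y": 0,"z": 0,"ax": 0,"ay": 0,"az": 0}
    - {"x": 0.001,"y": 0,"z": 0,"ax": 0,"ay": 0,"az": 0}

```text
time_s: 21.15
tool_pos: [508.4, 33.9, 92.7]
tool_rot: [[-0.021, 0.0, -1.0], [1.0, -0.0, -0.021], [-0.0, -1.0, -0.0]]
wrist_force: [0.3, -5.8, 5.8]
gripper_width: 15.0
```

```bash
python3 - <<'E'
from m import *
s=observe(); print(s["time_s"],s["tool_pos"],s["gripper_width"],s["wrist_force"])
a=get_image("top")[:,:,::-1]; cv2.imwrite("pics/top10.png",a)
meas("pics/top10.png")
cv2.imwrite("pics/s10.png",get_image("scene")[:,:,::-1])
E
```

```text
21.15 [508.4006088   33.93159863  92.68494753] 15.04368305662097 [ 0.33333586 -5.8496794   5.77684183]
pointer rows [640.9 286.3  95. ] [577.6 283.6  95. ]
front at [504.  299.2] slope deg 1.93 gp [611.7 300.7  95. ]
remaining along riser y: -0.7
```

View pics/s10.png

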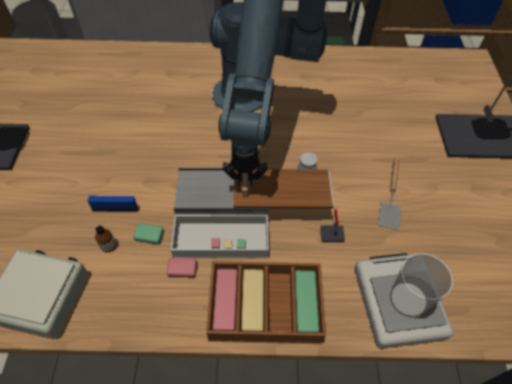

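View pics/top10.png

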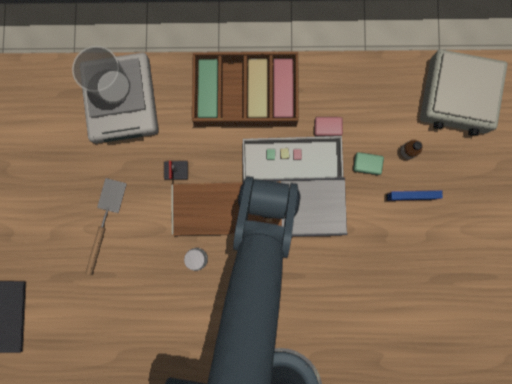

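Chips are in the tray around (228,244), the scraper stands alone at (113,203), and the bystanders look unmoved. The plank is level at the pointer, so I'm handing in.

```bash
python3 -c "
from cell import *
print(hand_in())"
```

```text
the job is handed in; nothing more can be done
None
```

The job is handed in at about 21 s. The arm is still holding the plank by its handle, with its front end level with the red pointer. `hand_in()` gave no verdict, so the checks below are my own.

- **Wiping:** one sweep with the scraper pushed all three offcuts into the tray. The fingertips stayed about 18 mm above them.
- **Scraper:** it stands on the bench within about 1 mm of where I picked it up, released and clear of the plank.
- **Plank:** I slid it about 163 mm outward along the riser.
- **Final checks:** the last pictures show the plank looking level, the offcuts in the tray and the bystanders apparently unmoved. I checked the bystanders only by eye. The gripper is closed to 15 mm on the 16 mm handle at 70 N.

The two cameras disagreed slightly on the front end. The top view puts it 0 to 1 mm past the pointer. The scene view, taken just before a last nudge of about 0.3 mm, put it 1 to 2 mm short. Both are well within the 8 mm allowed.

The first move call was refused as "invalid input". It had no turn values for two axes, and it went through once I gave all six.

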